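Park and lock the blood mixer

TASK

One of the two bench mixers still stands with its cradle tray tilted and its lock lever leaning towards you: park it. Using only the fingers, press the raised near lip of its cradle down until the cradle is fully home and level, and only then push its lock lever away from you, over the centre, so that it snaps into the locked position. Do not pick anything up, and leave the other mixer and everything else as it is.

Things in the scene. Friction and masses are not known exactly. Their poses are not given: they have to be found in the camera images.
- mixer_a: The mixer still tilted and unlocked, the one to park. Cream bench mixer, yellow foot, 220 x 220 mm, deck 85 mm high, standing firm on the table (it cannot shift), left or right. Origin: centre of underside; x away from the robot (within 0.4 rad), y left, z up. Yellow cradle tray on its left half, black toggle lever on its right half; key panel behind the lever (x 15 to 101 mm), 113 mm high.
- mixer_b: The mixer that is already parked: cradle level, lever locked; leave alone. Cream bench mixer, yellow foot, 220 x 220 mm, deck 85 mm high, standing firm on the table (it cannot shift), left or right. Origin: centre of underside; x away from the robot (within 0.4 rad), y left, z up. Yellow cradle tray on its left half, black toggle lever on its right half; key panel behind the lever (x 15 to 101 mm), 113 mm high.
- cradle_a (a joint): Cradle tilt of mixer a in rad; hinge along mixer y at x = 0, y = 50, z = 125 mm. 0 = level, against its stop; up to 0.33 = the end nearest the robot raised. Friction holds it wherever it is left; about 3 N down on the near lip moves it. Starts at 0.18 to 0.32.
- lever_a (a joint): Lock lever of mixer a in rad; hinge along mixer y at x = -30, y = -60, z = 97 mm. 0 = unlocked, leaning to the robot (mixer -x) 0.45 rad off upright; 0.9 = locked, leaning away (+x) as far; 0.45 = upright, the centre. Sprung over centre: about 2.5 N at its tip starts it; past the centre it snaps to the other end by itself. Starts at 0.
- cradle_b (a joint): Cradle tilt of mixer b in rad; hinge along mixer y at x = 0, y = 50, z = 125 mm. 0 = level, against its stop; up to 0.33 = the end nearest the robot raised. Friction holds it wherever it is left; about 3 N down on the near lip moves it. Starts at 0 and must stay.
- lever_b (a joint): Lock lever of mixer b in rad; hinge along mixer y at x = -30, y = -60, z = 97 mm. 0 = unlocked, leaning to the robot (mixer -x) 0.45 rad off upright; 0.9 = locked, leaning away (+x) as far; 0.45 = upright, the centre. Sprung over centre: about 2.5 N at its tip starts it; past the centre it snaps to the other end by itself. Starts at 0.9 and must stay.
- lip_a (a point): Middle of the top face of the flat lip at the near end of mixer a's cradle tray: lip 26 mm (along the tray) x 90 mm, 4 mm thick. In the mixer frame, with the cradle level, at x = -95, y = 50, z = 137 mm; the lip is up to 31 mm higher when tilted.
- knob_a (a point): Centre of the rounded tip of mixer a's lock lever, 70 mm from the lever's hinge; the black upper half of the lever is a round bar of radius 8 mm (so it ends 8 mm beyond this point), steel stem of radius 4.5 mm below. In the mixer frame, x = -60 mm unlocked and 0 mm locked, y = -60, z = 160 mm (167 mm when upright).
- sanitizer: clear pump bottle of hand sanitizer, 54 mm in diameter, 161 mm high, standing between the two mixers; leave alone. Origin: centre of its underside.
- tape: roll of tape lying flat, 64 mm in diameter, 20 mm high, between the mixers on the robot side; leave alone. Origin: centre of its underside.
- marker: marker pen lying flat, 120 mm long, 12 mm thick, between the mixers; leave alone. Origin: centre of its underside.
- tube_rack: white rack of sample tubes, 70 x 160 mm, 96 mm high, behind the mixers; leave alone. Origin: centre of its underside.
- dish: open steel dish, 100 x 190 mm, 35 mm high, behind the mixers; leave alone. Origin: centre of its underside.
- gauze_box: paper box, 90 x 120 mm, 60 mm high, left of the mixers; leave alone. Origin: centre of its underside.
- antiseptic: amber bottle with white cap, 56 mm in diameter, 140 mm high, right of the mixers; leave alone. Origin: centre of its underside.

How it is judged:
On the way, in this order (a step that is already met when the one before it is completed fails the run):
1. the tilted cradle is pressed level while its lever is still unlocked (value of joint cradle_a below 0.05 rad and value of joint lever_a below 0.3 rad), for 0.2 s.
2. the lever has snapped into the locked position (value of joint lever_a above 0.82 rad), for 0.2 s.
At the end, for the whole second after the job is handed in: Both cradles are level within 0.06 rad, both levers are snapped over in the locked position (above 0.82 of 0.9 rad), and everything is at rest (value of joint each of cradle_a, cradle_b below 0.06 rad and value of joint each of lever_a, lever_b above 0.82 rad and velocity of joint cradle_a between -0.1 and 0.1 rad/s and velocity of joint lever_a between -0.1 and 0.1 rad/s); the robot touches nothing.
It fails at once if a mixer is pressed by the arm or the gripper's body rather than by the fingers (contact force between the arm and mixer_a above 5 N or contact force between the arm and mixer_b above 5 N).
It fails at once if the lever is flipped over centre while the cradle is still tilted by more than 0.1 rad (value of joint lever_a above 0.5 rad and value of joint cradle_a above 0.1 rad).
It fails at once if the other mixer is altered: cradle raised above 0.1 rad or lever pulled off its locked position below 0.6 rad (value of joint cradle_b above 0.1 rad or value of joint lever_b below 0.6 rad).
It fails at once if something else on the table is moved by more than 30 mm, lifted by more than 15 mm or tipped over (distance of any of sanitizer, tape, marker, tube_rack, dish, gauze_box, antiseptic from where it was at the start of the episode above 0.03 m or height (world z) of any of sanitizer, tape, marker, tube_rack, dish, gauze_box, antiseptic above 0.015 m or angle between any of sanitizer, tape, marker, tube_rack, dish, gauze_box, antiseptic's own z axis and vertical above 0.4 rad).
It also fails if it takes over 42 s, if anything falls off the work surface, if the arm or the gripper's body presses on something with over 40 N, if the wrist force passes 120 N, or if a joint passes its speed limit or range.

ROBOT

A 7-joint arm with a two-finger parallel gripper is mounted at the origin on the work surface. World frame = base frame: x ahead of the robot, y to its left, z up, the work surface at z = 0. Lengths are in m, angles in rad, forces in N, time in s.
With the tool pointing down it reaches from about 0.4 to 0.85 m from the base axis. Payload 10.4 kg.
Tool frame: the origin (TCP) lies midway between the tips of the shut fingers; the grasp point (between the pads) lies 19 mm behind it (manip.pinch_z is the distance from the TCP to the grasp point, in m); y points along the fingers, x is the direction in which the jaws open and shut, and the axes are right-handed (so a half turn about y gives the same grasp; the last joint's range is limited). The gripper opens to 85 mm and grips with 20 to 120 N. Pads are 22 mm wide; open, the fingers measure 114 mm over their backs; the gripper's body (76 mm by 85 mm) begins 54 mm behind the grasp point. The pads swing forward as they close: fully open they stand 13 mm farther back than shut.
Start: joints at [1.246, 0.332, -0.065, 1.46, 0.022, 1.35, -0.088], TCP at [0.186, -0.597, 0.231] pointing down, gripper open.
Joint ranges: [-2.6, 2.6], [-0.5, 2.12], [-1.47, 1.34], [0.16, 2.42], [-1.27, 4.41], [0.06, 2.06], [-2.6, 2.6]. Speed limits (rad/s): [2.22, 2.22, 2.79, 2.79, 3.14, 3.14, 3.14].

INTERFACE

Orientations are given as a unit quaternion [x, y, z, w].
In Python, from workcell import manip gives the robot as it stands.
- The arm moves only by the shell command python3 -m pendant 'ROWS' [OPENING] [FORCE]. ROWS is a JSON object of lists of equal length, an entry for each row: "offset": the shift along the tool's x, y, z scaled (see below), a list of three; "turn": the turn, a rotation vector about the tool's x, y, z scaled (see below), a list of three. A call has 1 to 12 rows; each row is the pose to reach, as a shift and turn from the pose measured when the call began, along the tool's axes at that moment; what a row does not reach only later rows make up. The controller multiplies each number of a shift by 200 mm and each number of a turn by 45 degrees. A row lasts 1/8 s, in which the tool goes at most 62.5 mm and 10.7 degrees, less where a joint would pass 70% of its speed; a pose out of reach is approached as far as the arm can. A call with a number of a shift or a turn outside -1 to 1 is refused whole. A call with a gripper value outside its range is refused whole. OPENING is the opening in per cent of the stroke, from 0 (shut) to 100 (fully open), set as the call begins (- or left out, the last holds). The fingers move at their own pace and stop on an object; FORCE is the grip in N (left out, the last holds). Time passes only in rows, so rows that repeat a pose let the fingers close. It gives the time, the measured TCP pose, the force and the opening at its end, in the units of the state.
- manip.get_obs(): the state, without advancing time (a new reading comes with each control period).
- manip.camera(name): name is "scene" or "side" or "wrist"; returns (picture, depth): 480x640x3 uint8, red, green, blue; 480x640 float32, m along the optical axis (not along the pixel's ray), 0 where there is no reading.
- manip.camera_model(name): a dict with "intrinsics" (3x3 intrinsics, pixels), "R" (3x3) and "t" (3): a world point X has camera coordinates R X + t; the wrist camera has in their place "tool_from_camera" (4x4, takes a point from camera to tool coordinates, whose origin is the TCP and whose axes are the tool frame's). Camera axes: x right, y down, z forward; pixel columns grow to the right and rows downward; lengths in m; the calibration is good to about 2 mm. A picture is of the moment at which its call begins: read the wrist's pose just before it. camera_model takes no time and is no camera call.
- manip.hand_in(): hands the job in, once; it reports no verdict.
The state is a dict: "clock": time; "joint_pos": joint angles; "joint_velocities": joint speeds; "tau": joint torques, N m; "position": TCP position; "ee_rot": TCP orientation; "ft_force": force on the tool from outside, world axes, zero at the start; "torque": the same for the moment, N m; "grip_width": opening from 0.0 (shut) to 1.0 (fully open).
Only numpy, scipy, OpenCV 4.12 (cv2) and the standard library are available. Lean on these libraries where they do the work, as an engineer would, in place of code of your own. Each camera call takes 0.05 s, during which the arm holds its last target. There are 200 camera calls.

## Working session

There is one attempt and no reset: what is moved stays moved. The work goes in short steps, Python scripts to look and compute and a shell command to move; the robot and the scene stay as the last step left them, time stands still between calls to the robot, and variables do not carry over. Pictures are saved under pics/ and viewed, about 8 in all and at most 12, crops included, and the job is handed in when it is done.

```bash
mkdir -p pics; ls
python3 - <<'E'
from workcell import manip
import cv2,numpy as np
print(manip.get_obs())
for n in("scene","side"):
    p,d=manip.camera(n); cv2.imwrite(f"pics/{n}0.png",p[:,:,::-1]); np.savez(f"{n}0.npz",p=p,d=d)
    print(n,manip.camera_model(n))
print(manip.camera_model("wrist"))
E
```

```text
pics
{'clock': 0.0, 'joint_pos': array([ 1.24637751,  0.33286764, -0.06466214,  1.46097766,  0.02160109,
        1.34990718, -0.08850208]), 'joint_velocities': array([ 2.73274221e-04,  9.74390063e-04,  5.08874824e-04, -1.41370186e-04,
       -1.99851368e-04,  1.10406981e-03, -2.47196660e-05]), 'tau': array([ 1.34760605e-03, -6.25447011e+01,  4.93559218e-02, -3.91606021e+01,
        1.59935810e-02,  9.95480921e-03,  3.02082327e-06]), 'position': array([ 0.18564032, -0.59638116,  0.23050113]), 'ee_rot': array([-0.5691998 ,  0.41958698, -0.41871934,  0.56976527]), 'ft_force': array([-0.31095351,  0.34644503, -0.18996121]), 'torque': array([-0.04887499,  0.02244629, -0.00164693]), 'grip_width': 1.0016804568969766}
scene {'intrinsics': array([[438.58377379,   0.        , 319.66406455],
       [  0.        , 438.58377379, 237.15720859],
       [  0.        ,   0.        ,   1.        ]]), 'R': array([[-7.97672018e-01,  6.03091488e-01, -9.39317819e-05],
       [ 4.03286079e-01,  5.33285873e-01, -7.43617184e-01],
       [-4.48419102e-01, -5.93200501e-01, -6.68605620e-01]]), 't': array([ 0.46
[... 246 characters left out ...]
89,  0.00110227],
       [-0.06645112, -0.59446854, -0.80136846],
       [ 0.09085561,  0.79620216, -0.59817003]]), 't': array([-0.58162794,  0.13436012,  1.26197668])}
{'intrinsics': array([[351.73991562,   0.        , 319.32771096],
       [  0.        , 351.73991562, 238.89475621],
       [  0.        ,   0.        ,   1.        ]]), 'tool_from_camera': array([[ 9.99999861e-01, -2.63191180e-04,  4.56448453e-04,
         1.28470108e-04],
       [-5.16693112e-04, -3.20226280e-01,  9.47340943e-01,
        -1.42074291e-01],
       [-1.03164991e-04, -9.47341048e-01, -3.20226371e-01,
         8.21492184e-02],
       [ 0.00000000e+00,  0.00000000e+00,  0.00000000e+00,
         1.00000000e+00]])}
```

View pics/scene0.png

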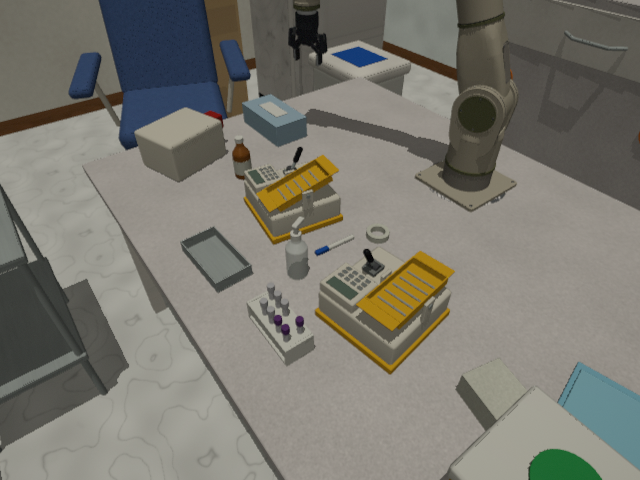

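View pics/side0.png

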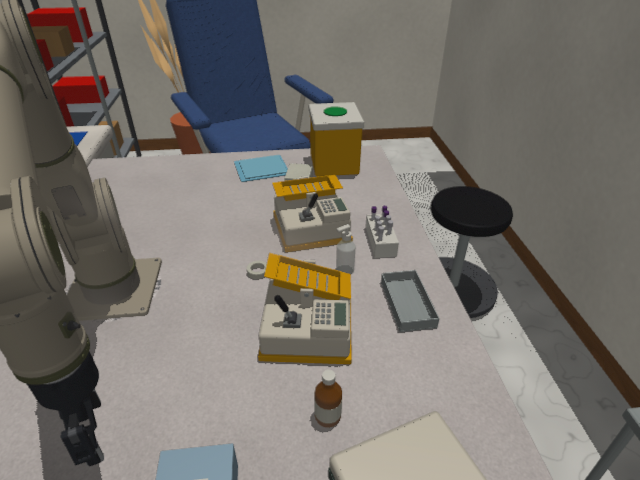

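The scene view shows two mixers. The one near (295,195), which is the nearer one in the side view at (305,310), has its tray tilted and its black lever at (282,303) leaning towards the robot, so it is mixer_a on the right (y<0). Mixer_b is parked near (385,300).

```bash
cat > h.py <<'E'
import numpy as np,cv2
from workcell import manip
from scipy.spatial.transform import Rotation as Rot
def cloud(n,p,d):
    m=manip.camera_model(n);K=m["intrinsics"]
    v,u=np.mgrid[:480,:640]; c=np.stack([(u-K[0,2])/K[0,0]*d,(v-K[1,2])/K[1,1]*d,d],-1)
    return (c-m["t"])@m["R"]
def yellow(p):
    h=cv2.cvtColor(p,cv2.COLOR_RGB2HSV); return cv2.inRange(h,(15,170,90),(32,255,255))>0
E
python3 - <<'E'
from h import *
o=manip.get_obs(); print(np.round(Rot.from_quat(o["ee_rot"]).as_matrix(),3))
F=[];T=[];L=[]
for n in("scene","side"):
    z=np.load(n+"0.npz");p,d=z["p"],z["d"];X=cloud(n,p,d)
    box=(d>0)&(X[...,0]>.3)&(X[...,0]<.9)&(X[...,1]<.6)&(X[...,1]>-.6)
    y=yellow(p)&box
    f=y&(X[...,2]<.03); t=y&(X[...,2]>.1)
    bl=(p.max(-1)<50)&box&(X[...,2]>.12)
    for nm,m in(("foot",f),("tray",t),("blk",bl)):
        for s in(0,1):
            q=X[m&((X[...,1]>0)==s)]
            if len(q)>5: print(n,nm,"LR"[1-s],len(q),np.round(np.percentile(q,2,0),3),np.round(np.percentile(q,98,0),3))
            if not s:(F if nm=="foot" else T if nm=="tray" else L).append(q)
f=np.vstack(F).astype(np.float32)
print("rect",cv2.minAreaRect(f[:,:2]*1000))
for q,n in zip(F,("scene","side")): print(n,cv2.minAreaRect(q[:,:2].astype(np.float32)*1000))
for q,n in zip(T,("scene","side")): print(n,"tray",cv2.minAreaRect(q[:,:2].astype(np.float32)*1000), q[np.argmin(q[:,0])],q[np.argmax(q[:,2])])
for q in L: print("lever", len(q), q.mean(0) if len(q) else 0, q[np.argmax(q[:,2])] if len(q) else 0)
E
```

```text
[[ 0.297 -0.     0.955]
 [-0.955  0.001  0.297]
 [-0.001 -1.    -0.   ]]
scene foot R 546 [ 0.447 -0.308  0.004] [ 0.652 -0.083  0.024]
scene foot L 983 [0.475 0.152 0.007] [0.703 0.356 0.022]
scene tray R 1707 [ 0.444 -0.21   0.101] [ 0.64  -0.103  0.166]
scene tray L 3236 [0.474 0.233 0.116] [0.679 0.337 0.138]
scene blk R 70 [ 0.459 -0.259  0.128] [ 0.481 -0.247  0.167]
scene blk L 82 [0.574 0.172 0.125] [0.598 0.183 0.168]
side foot R 648 [ 0.41  -0.332  0.003] [ 0.621 -0.295  0.023]
side foot L 266 [0.634 0.132 0.005] [0.801 0.588 0.029]
side tray R 2094 [ 0.443 -0.213  0.101] [ 0.637 -0.107  0.167]
side tray L 2074 [0.479 0.23  0.105] [0.801 0.587 0.19 ]
side blk R 105 [ 0.456 -0.268  0.127] [ 0.481 -0.257  0.169]
side blk L 58 [0.571 0.162 0.128] [0.595 0.173 0.168]
rect ((531.2952270507812, -206.9642791748047), (227.84912109375, 219.6258087158203), 81.07281494140625)
scene ((589.843505859375, -159.87200927734375), (157.7875518798828, 304.4311218261719), 37.24557876586914)
side ((517.58349609375, -309.4083251953125), (222.28233337402344, 56.30029296875), 2.149017810821533)
scene tray ((521.9471435546875, -272.6510009765625), (331.49871826171875, 205.32814025878906), 80.34223937988281) [ 0.43415226 -0.18208999  0.16634029] [ 0.44373012 -0.1517661   0.16901175]
side tray ((519.5506591796875, -282.20074462890625), (346.1106262207031, 203.77426147460938), 80.24855041503906) [ 0.43258023 -0.18756027  0.16795907] [ 0.43790823 -0.16327895  0.17153002]
lever 70 [ 0.47153962 -0.25253701  0.14803828] [ 0.46163389 -0.25324226  0.16790937]
lever 105 [ 0.46817415 -0.26350413  0.15066227] [ 0.46256812 -0.26011812  0.16947556]
```

```bash
python3 -m pendant '{"offset":[[-0.11,0,0.12],[-0.22,0,0.24],[-0.34,0,0.36],[-0.45,0,0.48],[-0.56,0,0.6],[-0.68,0,0.72],[-0.79,0,0.84],[-0.9,0,0.95],[-0.9,0,0.95],[-0.9,0,0.95]],"turn":[[0,0.08,0],[0,0.16,0],[0,0.24,0],[0,0.32,0],[0,0.4,0],[0,0.48,0],[0,0.54,0],[0,0.58,0],[0,0.58,0],[0,0.58,0]]}' 0 20
cat >> h.py <<'E'
def go(target):
    o=manip.get_obs(); R=Rot.from_quat(o["ee_rot"]).as_matrix()
    print("t",o["clock"],"pos",np.round(o["position"],4),"F",np.round(o["ft_force"],1),"grip",round(o["grip_width"],2))
    print("tool z",np.round(R[:,2],3),"down",np.round(R[:,1],3),"yawdeg",np.degrees(np.arctan2(R[1,2],R[0,2])))
    print("units",np.round(R.T@(np.array(target)-o["position"])/.2,3))
E
python3 -c "
from h import *
go([.4415,-.1423,.205])"
```

```text
clock: 1.35
position: [0.3131, -0.3686, 0.2307]
ee_rot: [-0.46, 0.537, -0.536, 0.46]
ft_force: [-0.5, -0.4, 0.4]
grip_width: 0.006
t 1.35 pos [ 0.3131 -0.3686  0.2307] F [-0.5 -0.4  0.4] grip 0.01
tool z [ 0.988 -0.153 -0.001] down [-0.001  0.001 -1.   ] yawdeg -8.81313069182445
units [-1.216  0.129  0.461]
```

```bash
python3 -m pendant '{"offset":[[-0.2,0,0.08],[-0.4,0,0.16],[-0.6,0,0.24],[-0.8,0,0.31],[-0.95,0,0.36],[-0.95,0,0.36],[-0.95,0,0.36]],"turn":[[0,0,0],[0,0,0],[0,0,0],[0,0,0],[0,0,0],[0,0,0],[0,0,0]]}'
python3 - <<'E'
from h import *
go([.4415,-.1423,.205])
o=manip.get_obs()
p,d=manip.camera("wrist");cv2.imwrite("pics/w1.png",p[:,:,::-1])
m=manip.camera_model("wrist");K=m["intrinsics"];v,u=np.mgrid[:480,:640]
X=np.stack([(u-K[0,2])/K[0,0]*d,(v-K[1,2])/K[1,1]*d,d],-1);A=m["tool_from_camera"];X=X@A[:3,:3].T+A[:3,3]
X=X@Rot.from_quat(o["ee_rot"]).as_matrix().T+o["position"]
y=yellow(p)&(d>0)&(X[...,2]>.1)&(X[...,1]<0)
th=np.radians(-8.9);M=np.array([[np.cos(th),np.sin(th)],[-np.sin(th),np.cos(th)]])
q=X[y];l=(q[:,:2]-[.5305,-.207])@M.T
print("tray local x,y",np.round(np.percentile(l,[.5,2,50,98,99.5],axis=0),3),"z",np.percentile(q[:,2],[2,98]))
E
```

```text
clock: 2.22
position: [0.4128, -0.1932, 0.2306]
ee_rot: [-0.46, 0.538, -0.537, 0.46]
ft_force: [0.1, -0.8, 0.1]
grip_width: 0.0
t 2.225 pos [ 0.4128 -0.1932  0.2306] F [ 0.1 -0.8  0.1] grip 0.0
tool z [ 0.988 -0.155 -0.001] down [-0.001  0.001 -1.   ] yawdeg -8.903608329821035
units [-0.274  0.128  0.102]
tray local x,y [[-0.1    0.004]
 [-0.098  0.006]
 [-0.038  0.049]
 [ 0.035  0.093]
 [ 0.037  0.094]] z [0.10678612 0.16691981]
```

View pics/w1.png

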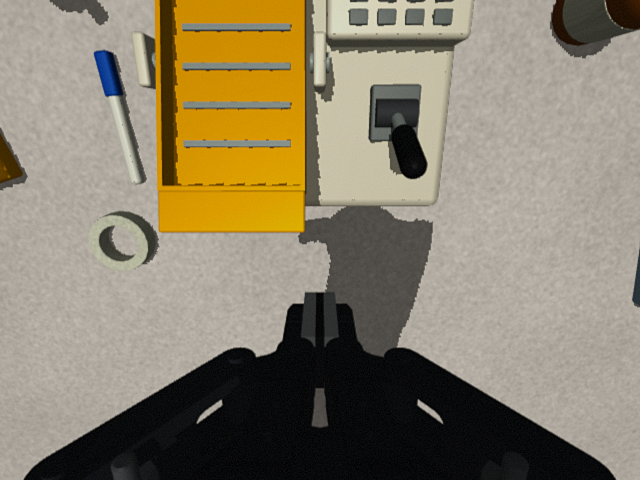

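The wrist view shows the tilted lip at (232,210) just left of and ahead of the shut fingertips (320,295), and the unlocked lever knob at (415,165). The tray fits the estimated pose to about 1 mm. I'll go over the lip and press down.

```bash
python3 -m pendant '{"offset":[[-0.14,0.06,0.06],[-0.28,0.13,0.122],[-0.28,0.2,0.122],[-0.28,0.27,0.122],[-0.28,0.31,0.122],[-0.28,0.34,0.122],[-0.28,0.37,0.122],[-0.28,0.4,0.122],[-0.28,0.43,0.122],[-0.28,0.45,0.122],[-0.28,0.47,0.122],[-0.28,0.475,0.122]],"turn":[[0,0,0],[0,0,0],[0,0,0],[0,0,0],[0,0,0],[0,0,0],[0,0,0],[0,0,0],[0,0,0],[0,0,0],[0,0,0],[0,0,0]]}'
python3 -c "
from h import *
go([.4454,-.143,.134])"
```

```text
clock: 3.78
position: [0.4454, -0.1417, 0.1369]
ee_rot: [-0.46, 0.538, -0.537, 0.459]
ft_force: [-12.6, 3.5, 26.9]
grip_width: 0.003
t 3.775 pos [ 0.4454 -0.1417  0.1369] F [-12.6   3.5  26.9] grip 0.0
tool z [ 0.988 -0.155 -0.002] down [-0.002  0.001 -1.   ] yawdeg -8.940413996302233
units [0.007 0.014 0.001]
```

```bash
python3 -m pendant '{"offset":[[0,0.01,0],[0,0.01,0],[0,-0.05,0],[0,-0.25,0],[0,-0.45,-0.04],[0.2,-0.45,-0.08],[0.4,-0.45,-0.08],[0.55,-0.45,-0.08],[0.55,-0.45,-0.08],[0.55,-0.45,-0.08]],"turn":[[0,0,0],[0,0,0],[0,0,0],[0,0,0],[0,0,0],[0,0,0],[0,0,0],[0,0,0],[0,0,0],[0,0,0]]}'
python3 - <<'E'
from h import *
c=np.array([.5305,-.207]);th=np.radians(-8.9);W=np.array([[np.cos(th),-np.sin(th)],[np.sin(th),np.cos(th)]])
go([*(c+W@[-.105,-.06]),.152])
print("local now",(manip.get_obs()["position"][:2]-c)@W)
for n in("scene","side"):
    p,d=manip.camera(n);X=cloud(n,p,d);cv2.imwrite(f"pics/{n}1.png",p[:,:,::-1])
    l=(X[...,:2]-c)@W; z=X[...,2]
    y=yellow(p)&(d>0)&(z>.1)&(l[...,0]>-.112)&(l[...,0]<.112)&(l[...,1]>0)&(l[...,1]<.1)
    lip=y&(l[...,0]<-.086); 
    if lip.sum(): print(n,"lip",lip.sum(),np.round(l[lip].min(0),3),np.round(l[lip].max(0),3),"z med",np.median(z[lip]))
    print("tray z",np.percentile(z[y],[2,50,98]))
    b=(p.max(-1)<50)&(d>0)&(abs(l[...,1]+.06)<.02)&(abs(l[...,0]+.04)<.045)&(z>.115)&(z<.18)
    print("lever",b.sum(),np.round(l[b].mean(0),3) if b.any() else "",np.round(z[b].max(),3) if b.any() else "")
if 1: cv2.imwrite("pics/c1.png",cv2.resize(cv2.imread("pics/side1.png")[200:400,180:420],None,fx=3,fy=3))
E
```

```text
clock: 5.03
position: [0.413, -0.2472, 0.2268]
ee_rot: [-0.46, 0.538, -0.537, 0.46]
ft_force: [-0.0, 1.2, -0.6]
grip_width: -0.004
t 5.025 pos [ 0.413  -0.2472  0.2268] F [-0.   1.2 -0.6] grip -0.0
tool z [ 0.988 -0.155 -0.001] down [-0.001  0.001 -1.   ] yawdeg -8.90401048174442
units [0.011 0.374 0.025]
local now [-0.10983052 -0.05786405]
scene lip 143 [-0.11   0.004] [-0.086  0.096] z med 0.1357286891876619
tray z [0.11578468 0.12547963 0.13782636]
lever 70 [-0.051 -0.054] 0.167
side lip 204 [-0.108  0.003] [-0.086  0.09 ] z med 0.13770449776039162
tray z [0.1171431  0.12415663 0.13988128]
lever 102 [-0.053 -0.066] 0.169
```

View pics/c1.png

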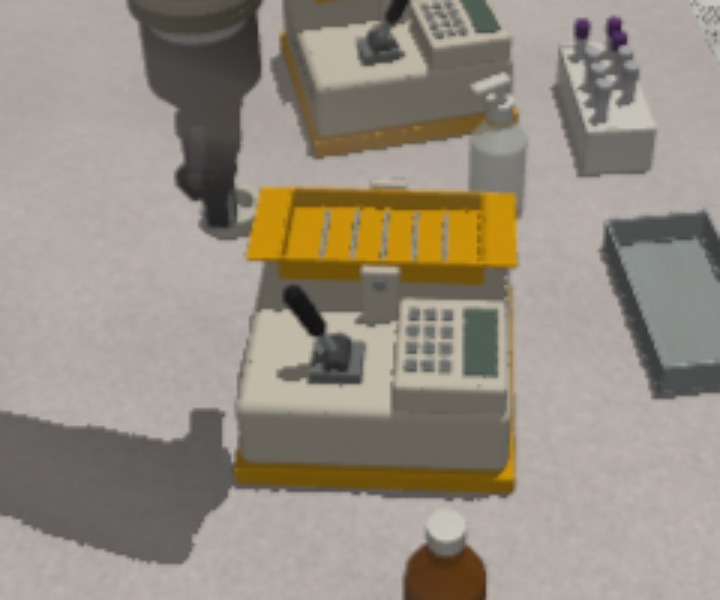

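The crop shows the cradle level (lip at z 0.137, tray around (385,230)) and the lever at (305,310) still leaning to the robot. Now I'll push the lever.

```bash
python3 -m pendant '{"offset":[[0.01,0.18,0],[0.01,0.34,0],[0.01,0.385,0],[0.01,0.385,0.07],[0.01,0.385,0.14],[0.01,0.385,0.2],[0.01,0.385,0.26],[0.01,0.385,0.32],[0.01,0.385,0.37],[0.01,0.385,0.41],[0.01,0.385,0.41],[0.01,0.385,0.3]],"turn":[[0,0,0],[0,0,0],[0,0,0],[0,0,0],[0,0,0],[0,0,0],[0,0,0],[0,0,0],[0,0,0],[0,0,0],[0,0,0],[0,0,0]]}'
python3 -m pendant '{"offset":[[0,0,-0.1],[0,-0.1,-0.3],[0,-0.35,-0.4],[0,-0.45,-0.4],[0,-0.45,-0.4],[0,-0.45,-0.4]],"turn":[[0,0,0],[0,0,0],[0,0,0],[0,0,0],[0,0,0],[0,0,0]]}'
python3 - <<'E'
from h import *
c=np.array([.5305,-.207]);th=np.radians(-8.9);W=np.array([[np.cos(th),-np.sin(th)],[np.sin(th),np.cos(th)]])
go([.4,-.25,.2])
for n in("scene","side"):
    p,d=manip.camera(n);X=cloud(n,p,d);cv2.imwrite(f"pics/{n}2.png",p[:,:,::-1])
    l=(X[...,:2]-c)@W; z=X[...,2]
    y=yellow(p)&(d>0)&(z>.1)&(l[...,0]>-.112)&(l[...,0]<-.086)&(l[...,1]>0)&(l[...,1]<.1)
    print(n,"lip z",np.median(z[y]))
    b=(p.max(-1)<50)&(d>0)&(abs(l[...,1]+.06)<.02)&(abs(l[...,0]+.03)<.055)&(z>.128)&(z<.18)
    print("lever",b.sum(),np.round(l[b].mean(0),3),np.round(l[b][z[b]>.16].mean(0),3),np.round(z[b].max(),3))
cv2.imwrite("pics/c2.png",cv2.resize(cv2.imread("pics/side2.png")[150:450,180:480],None,fx=2,fy=2))
E
```

```text
clock: 6.62
position: [0.4724, -0.2576, 0.1496]
ee_rot: [-0.46, 0.537, -0.536, 0.46]
ft_force: [-0.2, 0.8, 1.1]
grip_width: -0.002
clock: 7.38
position: [0.3931, -0.2453, 0.2387]
ee_rot: [-0.46, 0.538, -0.536, 0.46]
ft_force: [0.1, 0.7, 0.3]
grip_width: -0.001
t 7.375 pos [ 0.3931 -0.2453  0.2387] F [0.1 0.7 0.3] grip -0.0
tool z [ 0.988 -0.153 -0.002] down [-0.002  0.002 -1.   ] yawdeg -8.787509536606336
units [0.018 0.193 0.038]
scene lip z 0.13581650756078056
lever 57 [-0.005 -0.053] [ 0.001 -0.055] 0.168
side lip z 0.13758573399237162
lever 103 [-0.007 -0.066] [-0.001 -0.065] 0.17
```

View pics/c2.png

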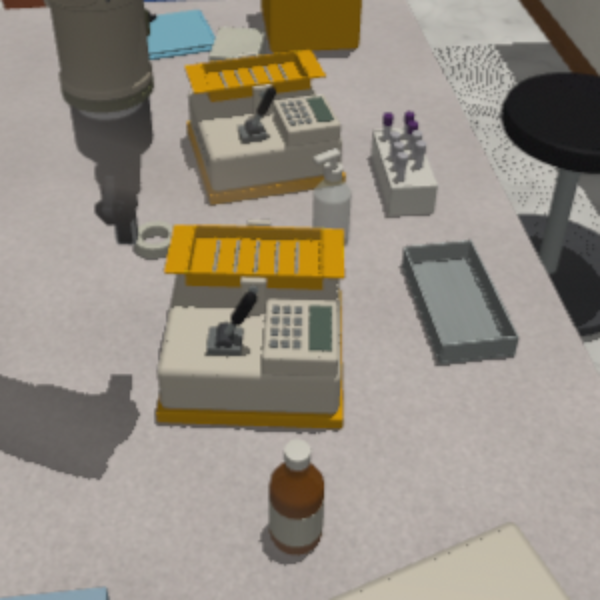

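The lever at (243,308) now leans away, with its knob at x ≈ 0 as it should be when locked. The cradle at (255,250) is level, mixer_b looks unchanged, and the gripper is clear. Handing in.

```bash
python3 -c "
from workcell import manip
print(manip.hand_in())"
```

```text
the job is handed in; nothing more can be done
None
```

Mixer_a, the right-hand one, is parked and the job is handed in at about 7.5 s. With shut fingers I pressed its near lip down to the stop, at about 27 N. I checked the cradle was level with the lever still unlocked, then pushed the lever over centre and backed the arm off.

- **Cradle:** the last check put the lip at z = 0.136 to 0.138 m, against 0.137 m when level.
- **Lever:** the knob is at mixer x ≈ 0 mm and about 0.16 m high, which is the locked position.
- **Surroundings:** mixer_b and the other items in the last side view look unchanged. I checked these by eye only and did not measure them.
- **Robot:** it touches nothing, and the wrist force is about 0.

No check failed. The only disagreement was about 1 cm between the two cameras in the lever's sideways position, probably because each sees a different side of the bar.

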